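# Drive a broken clamp shoe out of a T-slot

## Task

A broken orange clamp shoe is stuck in one of the two T-slots of the aluminium sieve-clamping plate. Take the blue-handled scraper from its wooden cradle, set its fin down into the blocked slot behind the shoe (on the side of the closed end), push the shoe along and out of the open end so that it drops into the green scrap tray, and then put the scraper back in its cradle, upright and fully down. Leave the mug, the stamp and the brush where they are.

Things in the scene. Friction and masses are not known exactly. Their poses are not given: they have to be found in the camera images.
- slot_plate: Fixed plate on a pedestal, 130 (x) x 240 (y) mm, top 70 mm above its origin (underside centre, on the desk). Two T-slots along y, centred at x = -32 and +32 mm: 18 mm wide through the 10 mm thick lips, 36 mm wide below them (z 44 to 60); floor at z = 44. Open at the -y end (y = -120, over the tray), closed at +y by a dark end bar (y 105 to 120). Any yaw within 0.25 rad.
- broken_shoe: Scrap: broken orange plastic clamp shoe, 0.08 kg, captive in the lower part of either slot, slides easily. Foot 31 (x) x 62 (y) x 12 mm high; an 11 mm wide stub on it rises to 18 mm, 8 mm below the plate's top. Origin: underside centre, on the slot floor; y along the slot; starts 50 to 0 mm on the -y side of the plate's centre. It falls from the open end once its whole length is out.
- sound_clamp: A sound clamp, tightened and immovable, in the other slot: steel T-foot, washer 32 mm across and a black knob 36 mm across whose top is 24 mm above the plate's top (50 mm above its origin, which is on the slot floor on the slot's centre line). Leave it there.
- scraper: Scraper, 0.18 kg, ends alike. Origin: centre of the fin's underside. Fin 40 (y) x 12 (x) mm, 7 wide in its lowest 7 mm, 22 high. Flange on it 40 (x) x 70 (y) mm, z 22 to 29, rests on the slot lips, so that seated in the plate its origin is 48 mm above the plate's. Blue handle 24 (x) x 60 (y) mm, z 29 to 75: grip its 24 mm from above. Starts upright in the cradle, y along the cradle's y.
- cradle: Fixed light wooden cradle, 64 (x) x 94 (y) x 30 mm high, origin at its underside centre on the desk, yaw within 0.3 rad. Pocket in its middle 22 (x) x 60 (y) mm, 26 mm deep. Parked, the scraper has its fin in the pocket and its flange on the cradle's top, its origin 8 mm above the cradle's.
- scrap_tray: Fixed open green sheet-metal tray, 140 (x) x 155 (y) x 32 mm high, walls 3 mm, origin at its underside centre on the desk; centred 172.5 mm from the plate's origin along the plate's -y, same yaw, partly under the plate's open end.
- mug: Patterned mug with a handle, 95 mm high, to the left of the work; bystander.
- stamp: Wooden hand stamp, 73 mm high, behind the plate; bystander.
- bench_brush: Wooden bench brush, 252 mm long, to the right of the work; bystander.
Not all that is in view belongs to the job. There is more than one size of the broken_shoe; the one meant has the size given above.

How it is judged:
By the outcome, as a careful person would: the job done as asked, in the order asked, and still so for the second after the job is handed in, with the robot touching nothing.
It also fails if it takes over 64 s, if anything falls off the work surface, if the arm or the gripper's body presses on something with over 40 N, if the wrist force passes 120 N, or if a joint passes its speed limit or range.

## Robot

A 6-joint arm with a two-finger parallel gripper is mounted at the origin on a cart in front of the work surface, level with it; the furniture and walls round the work are solid. World frame = base frame: x ahead of the robot, y to its left, z up, the work surface at z = 0. Lengths are in m, angles in rad, forces in N, time in s.
With the tool pointing down it reaches from about 0.35 to 0.775 m from the base axis. Payload 5.5 kg.
Tool frame: the origin (TCP) lies midway between the tips of the shut fingers; the grasp point (between the pads) lies behind it (r.grasp_offset is the z of the grasp point in the tool frame, in m); z points along the fingers, y is the direction in which the jaws open and shut (so a half turn about z gives the same grasp; the last joint's range is limited). The gripper opens to 85 mm and grips with 20 to 120 N. Pads are 22 mm wide; open, the fingers measure 114 mm over their backs; the gripper's body (76 mm by 85 mm) begins 54 mm behind the grasp point. The pads swing forward as they close: fully open they stand 13 mm farther back than shut.
Start: joints at [-1.3, 0.313, 0.046, 1.304, 0, 1.431], TCP at [0.23, -0.527, 0.231] pointing down, gripper open.
Joint ranges: [-2.76, 2.76], [-0.86, 1.69], [-1.03, 1.26], [-2.2, 2.34], [-1.47, 1.5], [-3.14, 3.14]. Speed limits (rad/s): [2.57, 2.57, 3.14, 3.14, 3.14, 3.14].

## Interface

Orientations are given as a unit quaternion [x, y, z, w].
In Python, from rig import r, planner, imaging gives the robot as it stands. Calls block until the motion is done:
- r.move_pose(position, orientation): joint-space move of the TCP to a pose.
- r.servo_line(position, frame=None, max_speed=0.15, max_force=None): straight line of the TCP; frame=None keeps the orientation; max_speed is the mean speed in m/s. With max_force (N) it stops when the force on the tool has changed by that much, and returns True; else False.
- r.set_joints(angles): joint-space move.
- r.gripper_open() and r.grab(newtons=None): open the fingers fully, or close them until they stop; newtons is the grip in N (None keeps the last).
- r.pause(seconds).
- planner.solve_ik(position, orientation): joint angles nearest the present ones, or None.
- r.state(): the state.
- imaging.get_image(name): name is "scene" or "top" or "wrist"; returns a dict with "pixels" (400x640x3 uint8, red, green, blue), "fovy" (degrees; the focal length in pixels is half the picture's height over the tangent of half this angle, whatever the lens; pixels are square), "cx", "cy" (the principal point, pixels), "dist" ([k1, k2, p1, p2, k3] as OpenCV has them; the pictures are not rectified), "pose" (4x4, takes a point from camera to world coordinates). Camera axes: x right, y down, z forward; pixel columns grow to the right and rows downward; lengths in m; the calibration is good to about 2 mm. A picture is of the moment at which its call begins. There is no depth.
A pose or a line that the arm cannot do raises r.MotionError and nothing moves.
- r.hand_in(): hands the job in, once; it reports no verdict.
The state is a dict: "t": time; "joints": joint angles; "joint_vel": joint speeds; "joint_torque": joint torques, N m; "tcp_pos": TCP position; "tcp_rot": TCP orientation; "force": force on the tool from outside, world axes, zero at the start; "wrist_torque": the same for the moment, N m; "width": finger opening in m.
Only numpy, scipy, OpenCV 4.12 (cv2) and the standard library are available. Lean on these libraries where they do the work, as an engineer would, in place of code of your own. Each camera call takes 0.05 s, during which the arm holds its last target.

## Working session

There is one attempt and no reset: what is moved stays moved. The work goes in short steps, each a Python script; the robot and the scene stay as the last script left them, time stands still between calls to the robot, and variables do not carry over. Pictures are saved under pics/ and viewed, and the job is handed in when it is done.

```bash
ls; mkdir -p pics; python3 - <<'E'
from rig import r, planner, imaging
import cv2
for n in ["scene","top","wrist"]:
    d=imaging.get_image(n)
    cv2.imwrite(f"pics/{n}0.png",d["pixels"][:,:,::-1])
    print(n,d["fovy"],d["cx"],d["cy"],d["dist"],d["pose"].round(4).tolist() if hasattr(d["pose"],'round') else d["pose"])
s=r.state();print(s["t"],s["tcp_pos"],s["tcp_rot"],r.grasp_offset,s["width"])
E
```

```text
pics
scene 42.64480030443679 324.1070605804608 200.25211940063616 [-0.03657501  0.          0.          0.          0.        ] [[-0.4954, -0.5657, 0.6592, -0.527], [-0.8686, 0.3166, -0.3811, 0.6487], [0.0068, -0.7614, -0.6482, 1.159], [0.0, 0.0, 0.0, 1.0]]
top 56.70112055726203 326.5670969074842 199.29324845882638 [-0.0293644  0.         0.         0.         0.       ] [[0.0031, -0.9952, 0.0979, 0.4541], [-0.9999, -0.0017, 0.0139, 0.0082], [-0.0137, -0.0979, -0.9951, 1.1981], [0.0, 0.0, 0.0, 1.0]]
wrist 62.140761742028864 321.8288787853369 206.8563174295643 [0.00206938 0.         0.         0.         0.        ] [[0.4, -0.883, -0.2456, 0.2921], [-0.9165, -0.3853, -0.1074, -0.4989], [0.0002, 0.268, -0.9634, 0.3748], [0.0, 0.0, 0.0, 1.0]]
0.15 [ 0.22949233 -0.52684158  0.23063176] [ 9.78985424e-01  2.03929176e-01 -3.40220381e-05 -6.55352178e-04] -0.0187 0.08541363135100426
```

View pics/scene0.png

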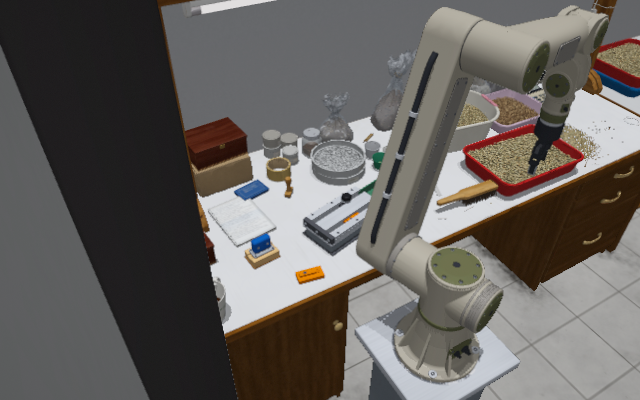

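View pics/top0.png

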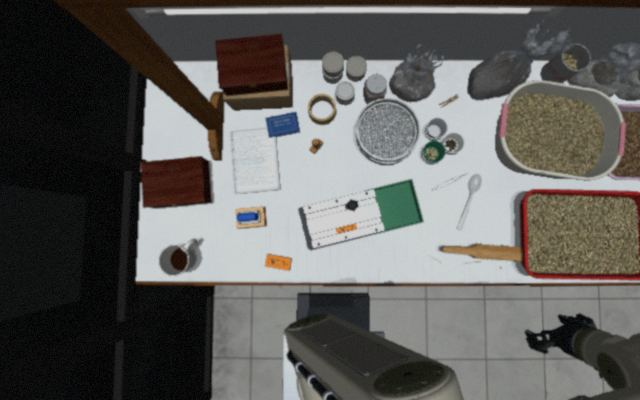

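View pics/wrist0.png

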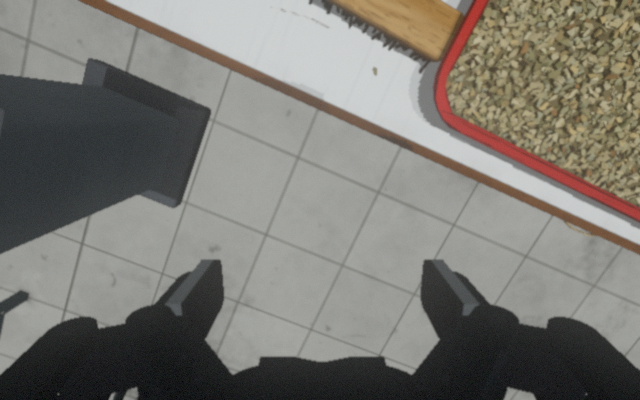

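The top view shows the plate around (345,222), the tray at (400,205), and the scraper in its cradle at (250,217). There are two orange objects, one in the near slot at (346,229) and one loose on the desk at (278,262). I'll enlarge these.

```bash
python3 - <<'E'
import cv2,numpy as np
a=cv2.imread("pics/top0.png")
cv2.imwrite("pics/top0c.png",cv2.resize(a[170:280,225:435],None,fx=3.8,fy=3.8,interpolation=cv2.INTER_CUBIC))
E
```

```text
(no output)
```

View pics/top0c.png

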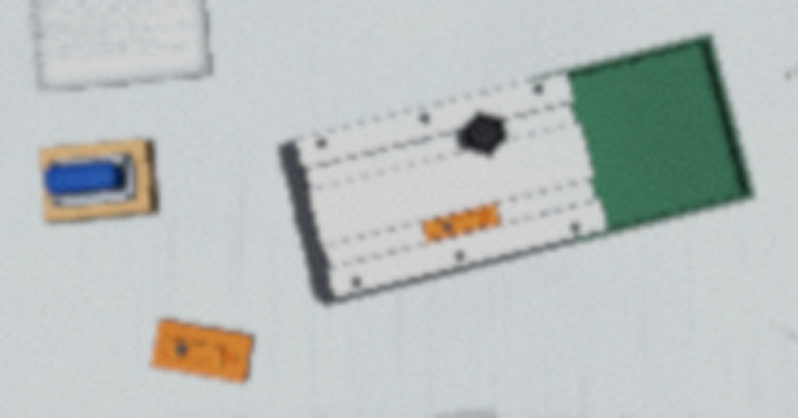

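Two candidates:
- The piece in the near slot at (346,229), about 62 mm long with 18 mm visible between the lips. It is captive in the slot, so this is the shoe.
- The piece at (278,262), loose on the desk and wider. This is a decoy.

Next I'll get coarse positions.

```bash
cat > h.py <<'E'
import numpy as np, cv2
from rig import r, planner, imaging
from scipy.spatial.transform import Rotation as R
def K(d):
    f=200/np.tan(np.radians(d["fovy"])/2)
    return np.array([[f,0,d["cx"]],[0,f,d["cy"]],[0,0,1.]])
def cast(d,px,z):
    px=np.array(px,float).reshape(-1,1,2)
    u=cv2.undistortPoints(px,K(d),np.array(d["dist"])).reshape(-1,2)
    P=np.array(d["pose"]); D=np.c_[u,np.ones(len(u))]@P[:3,:3].T
    return P[:3,3]+D*((z-P[2,3])/D[:,2])[:,None]
def proj(d,pts):
    P=np.linalg.inv(np.array(d["pose"]))
    rv=cv2.Rodrigues(P[:3,:3])[0]
    return cv2.projectPoints(np.array(pts,float).reshape(-1,1,3),rv,P[:3,3],K(d),np.array(d["dist"]))[0].reshape(-1,2)
def mask(d,lo,hi):
    return cv2.inRange(cv2.cvtColor(d["pixels"],cv2.COLOR_RGB2HSV),np.array(lo),np.array(hi))
def down(yaw):  # tool z down, tool y (jaw) at world angle yaw
    y=np.array([np.cos(yaw),np.sin(yaw),0]); z=np.array([0,0,-1.]); x=np.cross(y,z)
    return R.from_matrix(np.c_[x,y,z]).as_quat()
def save(d,name): cv2.imwrite(name,np.ascontiguousarray(d["pixels"][:,:,::-1]))
E
python3 - <<'E'
from h import *
d=imaging.get_image("top")
def comps(m,z,nm):
    cs,_=cv2.findContours(m,cv2.RETR_EXTERNAL,cv2.CHAIN_APPROX_NONE)
    for c in cs:
        if cv2.contourArea(c)<40: continue
        w=cast(d,c.reshape(-1,2),z)
        q=cv2.minAreaRect((w[:,:2]*1000).astype(np.float32))
        print(nm,cv2.minAreaRect(c)[0],q)
comps(mask(d,(100,120,60),(130,255,255)),.083,"blue")
comps(mask(d,(8,170,120),(17,255,255)),.062,"orange")
comps(mask(d,(70,100,50),(90,255,255)),.0,"green")
s=r.state()
T=np.eye(4);T[:3,:3]=R.from_quat(s["tcp_rot"]).as_matrix();T[:3,3]=s["tcp_pos"]
w=imaging.get_image("wrist")
print((np.linalg.inv(T)@w["pose"]).round(4))
# plate corners from crop
pts=np.array([[282,145],[325,302],[607,232],[572,72]])/3.8+[225,170]
c=cast(d,pts,.07);print(c.round(4)); print(c.mean(0),[np.linalg.norm(c[i]-c[i-1]) for i in range(4)])
pc=np.array([[40,150],[153,139],[158,212],[45,222]])/3.8+[225,170]
c=cast(d,pc,.03);print(c.round(4)); print(c.mean(0),[np.linalg.norm(c[i]-c[i-1]) for i in range(4)])
E
```

```text
blue (246.5426788330078, 216.38414001464844) ((511.5075988769531, 265.5862731933594), (20.753429412841797, 58.50432205200195), 6.498425483703613)
blue (282.4038391113281, 124.51923370361328) ((796.2084350585938, 161.205322265625), (60.046539306640625, 91.62162017822266), 11.487059593200684)
orange (277.9933166503906, 261.7047119140625) ((375.0586853027344, 171.1377410888672), (70.65315246582031, 31.333965301513672), 80.40949249267578)
green (397.5456848144531, 204.92117309570312) ((554.2548217773438, -205.1261749267578), (135.80160522460938, 124.16646575927734), 14.198494911193848)
green (433.50006103515625, 151.00001525878906) ((732.285400390625, -326.198974609375), (63.44779586791992, 66.14514923095703), 26.678129196166992)
[[ 7.000e-04 -9.634e-01 -2.682e-01  6.850e-02]
 [ 1.000e+00  1.000e-04  2.000e-03 -7.000e-04]
 [-1.900e-03 -2.682e-01  9.634e-01 -1.443e-01]
 [ 0.000e+00  0.000e+00  0.000e+00  1.000e+00]]
[[ 0.5378  0.1075  0.07  ]
 [ 0.4127  0.072   0.07  ]
 [ 0.4688 -0.1525  0.07  ]
 [ 0.5972 -0.1259  0.07  ]]
[ 0.5040985 -0.0247463  0.07     ] [np.float64(0.24082220580682903), np.float64(0.13002822689025098), np.float64(0.23142565956297512), np.float64(0.13119957228007478)]
[[0.5361 0.3135 0.03  ]
 [0.5455 0.2188 0.03  ]
 [0.4847 0.2135 0.03  ]
 [0.4761 0.3077 0.03  ]]
[0.51059851 0.26339482 0.03      ] [np.float64(0.060249180194943824), np.float64(0.09511045743580122), np.float64(0.060999801384692375), np.float64(0.09457713830687714)]
```

Plate and cradle corner measurements match the given sizes: 131 x 236 mm and 61 x 95 mm. I'll look at both more closely with the wrist camera.

```bash
python3 - <<'E'
from h import *
r.move_pose([.50,-.02,.30],down(.24))
r.pause(.2)
d=imaging.get_image("wrist"); save(d,"pics/w_plate.png"); np.save("w_plate.npy",d,allow_pickle=True)
print(r.state()["t"],r.state()["joints"])
r.move_pose([.511,.263,.24],down(.1))
r.pause(.2)
d=imaging.get_image("wrist"); save(d,"pics/w_crad.png"); np.save("w_crad.npy",d,allow_pickle=True)
print(r.state()["t"],r.state()["joints"])
E
```

```text
2.5833 [-2.01694872e-01  1.56654389e-01  1.00665953e-02  1.42449211e+00
 -3.30188360e-05  1.13028107e+00]
3.95 [ 3.33560177e-01  3.09860601e-01  6.36691732e-02  1.32395022e+00
 -1.30541607e-04  1.80628428e+00]
```

View pics/w_plate.png

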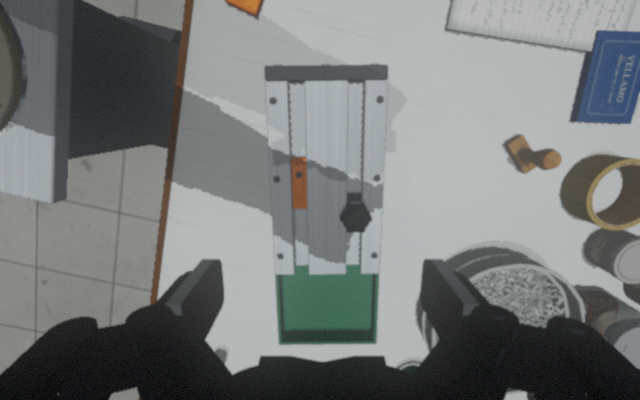

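View pics/w_crad.png

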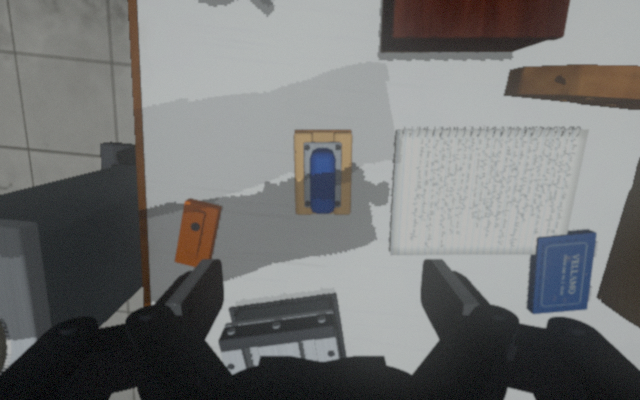

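w_plate shows the plate with its bar end at the top, (265,66)–(387,66), and its open end at row 274. The shoe spans (300,157)–(300,208) in the near slot and the knob is at (355,215). w_crad shows the cradle at (323,172) with the blue handle in it. I'll crop for precise corners.

```bash
python3 - <<'E'
import cv2
a=cv2.imread("pics/w_plate.png")[55:285,250:400]; b=cv2.imread("pics/w_crad.png")[115:225,280:365]
cv2.imwrite("pics/c1.png",cv2.resize(a,None,fx=2.6,fy=2.6,interpolation=cv2.INTER_CUBIC))
cv2.imwrite("pics/c2.png",cv2.resize(b,None,fx=5,fy=5,interpolation=cv2.INTER_CUBIC))
E
```

```text
(no output)
```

View pics/c1.png

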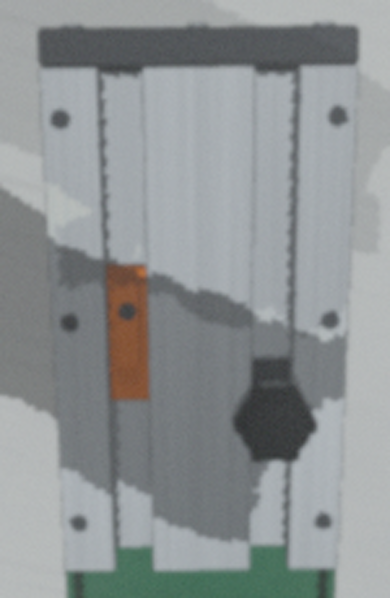

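View pics/c2.png

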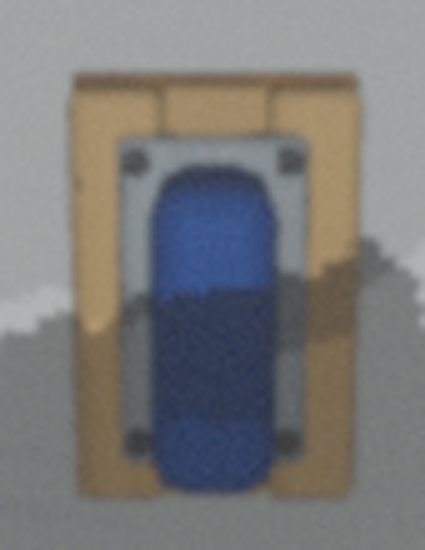

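```bash
python3 - <<'E'
from h import *
d=np.load("w_plate.npy",allow_pickle=True).item()
o=np.array([250,55])-.0; s=2.6
def c(p,z): return cast(d,(np.array(p)+.5)/s-.5+o,z)
C=c([[40,29],[357,28],[336,570],[64,571]],.07)
print(C.round(4)); print([np.linalg.norm(C[i]-C[i-1]).round(4) for i in range(4)])
S=c([[100,68],[143,68],[113,570],[153,570],[252,68],[296,68],[249,570],[288,570]],.07)
print("slot w",[np.linalg.norm(S[i+1]-S[i]).round(4) for i in (0,2,4,6)])
m=(S[2]+S[3]+S[6]+S[7])/4; n=(S[0]+S[1]+S[4]+S[5])/4
ax=(n-m)[:2];L=np.linalg.norm(ax);ax/=L;print("len",L,"yaw",np.arctan2(ax[1],ax[0])-np.pi/2)
ax2=(C[0]+C[1]-C[2]-C[3])[:2];print("yaw outline",np.arctan2(ax2[1],ax2[0])-np.pi/2)
# origin: open-end mid at y=-120 ; end bar front at +105
O1=m[:2]+ax*.12; O2=n[:2]-ax*.105; print(O1,O2,C.mean(0)[:2])
xh=np.array([ax[1],-ax[0]]);O=(O1+O2)/2
for p in S: print(((p[:2]-O)@xh).round(4),((p[:2]-O)@ax).round(4),end='; ')
print()
B=c([[107,265],[148,265],[112,400],[150,400]],.044+.015)
for p in B: print(((p[:2]-O)@xh).round(4),((p[:2]-O)@ax).round(4),end='; ')
print()
d2=np.load("w_crad.npy",allow_pickle=True).item()
def c2(p,z): return cast(d2,(np.array(p)+.5)/5-.5+[280,115],z)
A=c2([[73,88],[358,88],[352,497],[79,497]],.03);print(A.round(4),A.mean(0)); print([np.linalg.norm(A[i]-A[i-1]).round(4) for i in range(4)])
a=(A[0]+A[1]-A[2]-A[3])[:2];print("crad yaw",np.arctan2(a[1],a[0])-np.pi/2)
F=c2([[119,138],[307,138],[302,460],[122,460]],.037);print(F.mean(0)); print([np.linalg.norm(F[i]-F[i-1]).round(4) for i in range(4)])
a=(F[0]+F[1]-F[2]-F[3])[:2];print("scr yaw",np.arctan2(a[1],a[0])-np.pi/2)
H=c2([[150,300],[275,300],[157,400],[275,400]],.083);print(H.round(4),np.linalg.norm(H[0]-H[1]),H.mean(0))
E
```

```text
[[ 0.4154  0.0789  0.07  ]
 [ 0.5391  0.1095  0.07  ]
 [ 0.5986 -0.123   0.07  ]
 [ 0.4726 -0.1542  0.07  ]]
[np.float64(0.2401), np.float64(0.1274), np.float64(0.24), np.float64(0.1298)]
slot w [np.float64(0.0175), np.float64(0.0191), np.float64(0.0179), np.float64(0.0186)]
len 0.22488356189887646 yaw 0.24887953503077354
yaw outline 0.24572455395423165
[ 0.50634484 -0.02196748] [ 0.50637353 -0.02208033] [ 0.50641907 -0.02219968]
-0.0398 0.1053; -0.0223 0.1052; -0.0419 -0.1195; -0.0228 -0.1197; 0.0221 0.1047; 0.04 0.1046; 0.023 -0.1202; 0.0416 -0.1204; 
-0.0407 0.0241; -0.0225 0.024; -0.0406 -0.0383; -0.0229 -0.0385; 
[[0.4789 0.309  0.03  ]
 [0.5381 0.3149 0.03  ]
 [0.5477 0.2261 0.03  ]
 [0.487  0.2201 0.03  ]] [0.51289711 0.2675338  0.03      ]
[np.float64(0.0892), np.float64(0.0595), np.float64(0.0893), np.float64(0.061)]
crad yaw 0.09934631196969534
[0.51218382 0.26788353 0.037     ]
[np.float64(0.069), np.float64(0.0388), np.float64(0.069), np.float64(0.0392)]
scr yaw 0.09578220125856607
[[0.4997 0.2756 0.083 ]
 [0.5226 0.2779 0.083 ]
 [0.5027 0.2569 0.083 ]
 [0.5247 0.2591 0.083 ]] 0.02297805297671251 [0.51242437 0.26738704 0.083     ]
```

Checks against the given sizes:
- **Plate:** outline 128.6 x 240 mm, slot widths about 18 mm, origin (0.5064, -0.0221), yaw 0.247.
- **Shoe:** slot x = -32, y = -7 mm, length 62.4 mm. This matches the description.
- **Scraper:** flange 39 x 69 mm, at (0.5122, 0.2679), yaw 0.097.

Next is the grasp.

```bash
python3 - <<'E'
from h import *
q=down(.0975)
r.move_pose([.5123,.2677,.14],q)
print(r.servo_line([.5123,.2677,.046],max_speed=.1,max_force=12), r.state()["tcp_pos"],r.state()["force"])
r.grab(80)
s=r.state();print(s["width"],s["force"],s["tcp_pos"],s["t"])
print(r.servo_line([.5123,.2677,.185],max_speed=.12))
s=r.state();print(s["width"],s["force"],s["tcp_pos"],s["t"])
d=imaging.get_image("wrist"); save(d,"pics/w_held.png"); np.save("w_held.npy",d,allow_pickle=True)
d=imaging.get_image("top"); save(d,"pics/t_held.png"); np.save("t_held.npy",d,allow_pickle=True)
E
```

```text
False [0.51293665 0.26790845 0.0467611 ] [ 0.19552633 -0.05847102 -0.56151692]
0.022967745953336487 [-1.52510852e-03 -9.66314746e-02  2.47312826e+00] [0.51260017 0.26780425 0.04634577] 6.1167
False
0.02336510924421359 [-0.34873319  0.14572882 -1.35487176] [0.51175596 0.26748652 0.18403685] 7.425
```

View pics/w_held.png

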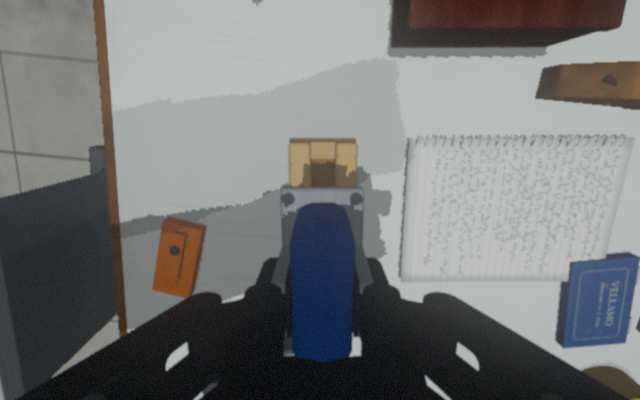

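The scraper is held, with the flange at (281..363, 186) and level. I'll check its position in the hand, then go over the slot.

```bash
python3 - <<'E'
from h import *
d=np.load("w_held.npy",allow_pickle=True).item()
s=r.state();p=np.array(s["tcp_pos"]);M=R.from_quat(s["tcp_rot"]).as_matrix()
print("tool z",M[:,2].round(4),"yaw",np.arctan2(M[1,1],M[0,1]))
z=p[2]-.038+.029
im=d["pixels"]
c=cast(d,[[288,199],[357,199],[281,187],[363,187]],z); print(((c-p)@M).round(4))
m=mask(d,(105,120,40),(125,255,255));m[:190]=0;m[:,:270]=0;m[:,380:]=0
for row in (240,280,320):
    x=np.where(m[row])[0]; c=cast(d,[[x.min()-.5,row],[x.max()+.5,row]],p[2]-.038+.075);print(row,x.min(),x.max(),((c-p)@M)[:,:2].round(4).tolist())
ys=np.where(m[:,322])[0];c=cast(d,[[322,ys.min()],[322,ys.max()]],p[2]-.038+.072);print(ys.min(),ys.max(),((c-p)@M)[:,:2].round(4).tolist())
E
```

```text
tool z [-1.7e-03 -6.0e-04 -1.0e+00] yaw 0.09746531853098052
[[ 0.0297 -0.0157  0.009 ]
 [ 0.0298  0.0171  0.009 ]
 [ 0.0356 -0.0189  0.009 ]
 [ 0.0356  0.0198  0.009 ]]
240 292 350 [[0.0269, -0.0102], [0.0269, 0.0102]]
280 291 352 [[0.0116, -0.0109], [0.0116, 0.0113]]
320 292 352 [[-0.0048, -0.0109], [-0.0048, 0.0117]]
211 362 [[0.0365, 0.0004], [-0.026, 0.0004]]
```

```bash
cat >> h.py <<'E'
O=np.array([.5064,-.0221]); YP=.247
def pl(x,y):
    c,s=np.cos(YP),np.sin(YP); return O+np.array([c*x-s*y,s*x+c*y])
def inpl(p):
    c,s=np.cos(YP),np.sin(YP); v=np.array(p[:2])-O; return np.array([c*v[0]+s*v[1],-s*v[0]+c*v[1]])
E
python3 - <<'E'
from h import *
q=down(YP); t=pl(-.032,.068); print(t)
r.move_pose([*t,.185],q)
r.servo_line([*t,.125],max_speed=.12); r.pause(.15)
s=r.state();print(s["tcp_pos"],inpl(s["tcp_pos"]),s["t"])
d=imaging.get_image("wrist"); save(d,"pics/w_over.png"); np.save("w_over.npy",d,allow_pickle=True)
d=imaging.get_image("top"); save(d,"pics/t_over.png")
cv2.imwrite("pics/t_overc.png",cv2.resize(d["pixels"][170:280,225:435,::-1],None,fx=3.8,fy=3.8,interpolation=cv2.INTER_CUBIC))
E
```

```text
[0.45874546 0.03601234]
[0.459643   0.03612749 0.12592446] [-0.03110154  0.06789221] 9.2667
```

View pics/w_over.png

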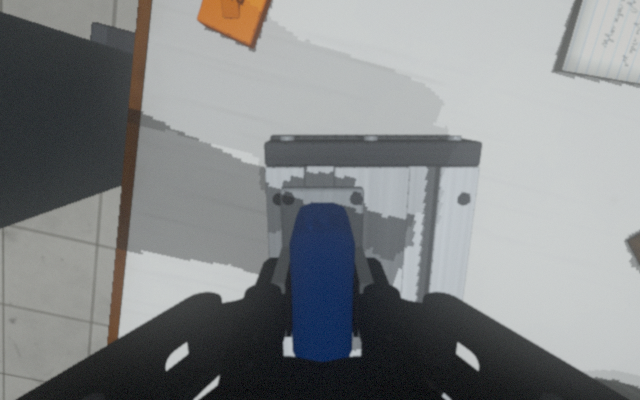

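View pics/t_overc.png

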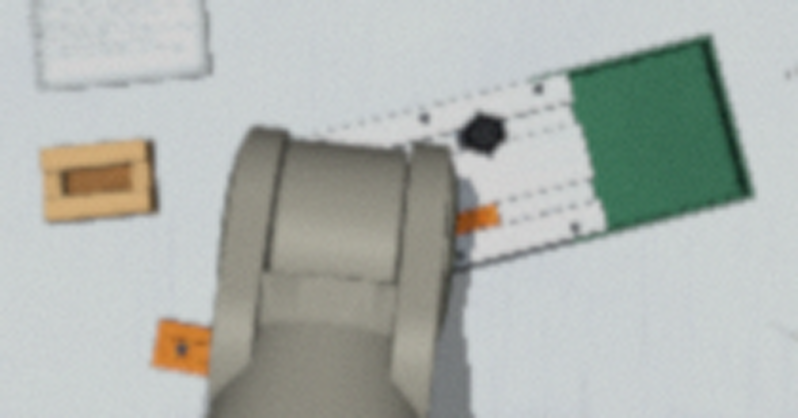

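```bash
python3 - <<'E'
from h import *
a=cv2.imread("pics/w_over.png")[125:215,255:490]
cv2.imwrite("pics/c3.png",cv2.resize(a,None,fx=3.4,fy=3.4,interpolation=cv2.INTER_CUBIC))
E
```

```text
(no output)
```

View pics/c3.png

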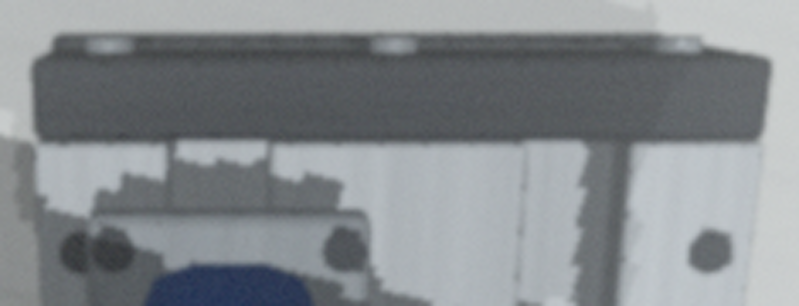

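```bash
python3 - <<'E'
from h import *
d=np.load("w_over.npy",allow_pickle=True).item()
s=r.state();p=np.array(s["tcp_pos"]);M=R.from_quat(s["tcp_rot"]).as_matrix()
e=np.array([[168,142],[270,142],[168,200],[268,200],[523,142],[628,142]])/3.4+[255,125]-.35
c=cast(d,e,.07); print("slot edges tool",((c-p)@M).round(4)[:,:2].tolist()); print([inpl(x).round(4).tolist() for x in c])
print("mid plate", [inpl((c[0]+c[1])/2), inpl((c[4]+c[5])/2)])
E
```

```text
slot edges tool [[0.0381, -0.0099], [0.0381, 0.0082], [0.0276, -0.0101], [0.0276, 0.008], [0.0381, 0.0533], [0.0381, 0.072]]
[[-0.0412, 0.1059], [-0.0231, 0.1059], [-0.0414, 0.0954], [-0.0233, 0.0954], [0.022, 0.1059], [0.0408, 0.106]]
mid plate [array([-0.03214849,  0.10591724]), array([0.03139558, 0.10595186])]
```

The slot centre measures 0.9 mm off the tool axis, a tracking error that I'll compensate. Lowering now.

```bash
python3 - <<'E'
from h import *
t=pl(-.0329,.068)
r.servo_line([*t,.115],max_speed=.1)
print(r.servo_line([*t,.0845],max_speed=.06,max_force=8)); 
s=r.state();print(s["tcp_pos"],inpl(s["tcp_pos"]),s["force"],s["width"],s["t"])
r.pause(.1)
d=imaging.get_image("wrist"); save(d,"pics/w_in.png"); np.save("w_in.npy",d,allow_pickle=True)
d=imaging.get_image("scene"); cv2.imwrite("pics/s_in.png",cv2.resize(d["pixels"][150:290,220:420,::-1],None,fx=4,fy=4,interpolation=cv2.INTER_CUBIC))
E
```

```text
True
[0.45754922 0.03579442 0.08631867] [-0.03321321  0.06808117] [0.26931304 0.04333404 4.95666143] 0.023182564280614493 10.1
```

View pics/w_in.png

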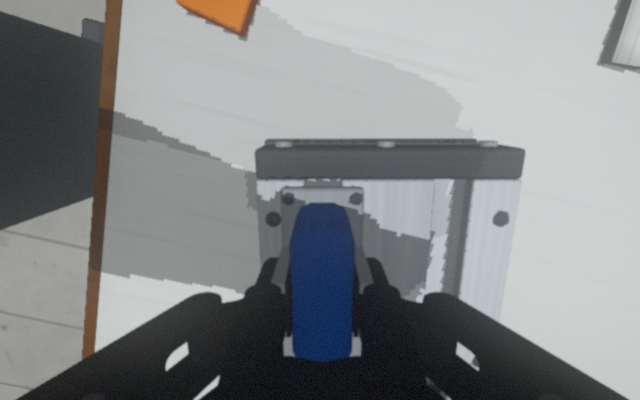

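View pics/s_in.png

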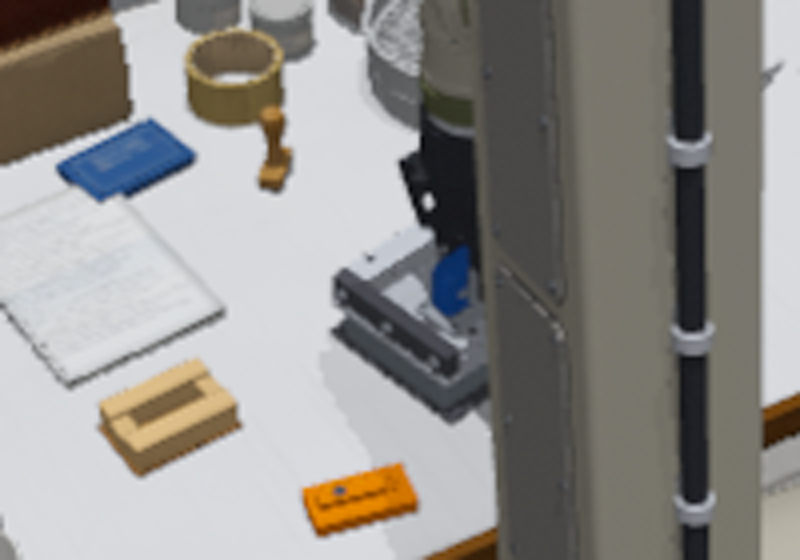

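The descent stopped at z 0.0863 on contact, which is exactly the seated height. The flange sits flat on the lips. Now the push.

```bash
python3 - <<'E'
from h import *
for y in (.0,-.06,-.107):
    h=r.servo_line([*pl(-.0325,y),.0868],max_speed=.08,max_force=25)
    s=r.state();print(y,h,s["tcp_pos"][2],inpl(s["tcp_pos"]),s["force"],s["width"],s["t"])
    if h: break
r.pause(.3)
d=imaging.get_image("wrist"); save(d,"pics/w_push.png")
d=imaging.get_image("top"); cv2.imwrite("pics/t_push.png",cv2.resize(d["pixels"][170:280,225:435,::-1],None,fx=3.8,fy=3.8,interpolation=cv2.INTER_CUBIC))
E
```

```text
0.0 False 0.08639059008933064 [-0.03280645 -0.00014105] [-0.08686325 -0.28132154 -1.16186479] 0.023383108816111588 11.3083
-0.06 False 0.08672660711476458 [-0.03269927 -0.0599186 ] [-0.63204269  0.37275999 -1.69667493] 0.02353845663529135 12.2083
-0.107 False 0.08656446661259459 [-0.03282727 -0.10708417] [-0.33515317 -0.38345986 -0.62808407] 0.023135051106418166 12.95
```

View pics/w_push.png

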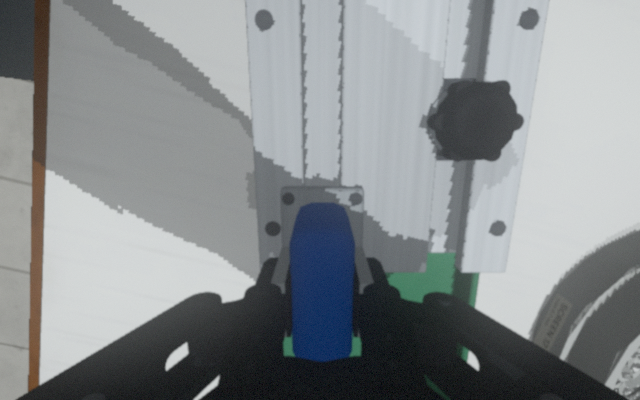

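View pics/t_push.png

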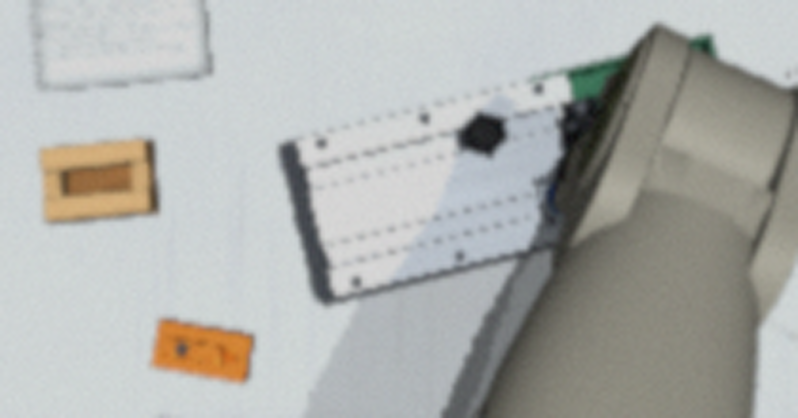

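The slot behind the fin is clear and no orange is visible. I'll push a little further, lift, and check the tray.

```bash
python3 - <<'E'
from h import *
h=r.servo_line([*pl(-.0325,-.114),.0868],max_speed=.08,max_force=25); r.pause(.2)
r.servo_line([*pl(-.0325,-.114),.19],max_speed=.12)
r.move_pose([.5123,.2677,.19],down(.0975)); r.pause(.15)
s=r.state();print(h,s["tcp_pos"],s["width"],s["t"])
d=imaging.get_image("top"); cv2.imwrite("pics/t_after.png",cv2.resize(d["pixels"][170:280,225:435,::-1],None,fx=3.8,fy=3.8,interpolation=cv2.INTER_CUBIC))
d=imaging.get_image("wrist"); save(d,"pics/w_over2.png"); np.save("w_over2.npy",d,allow_pickle=True)
E
```

```text
False [0.51279367 0.26657756 0.19000064] 0.022995663277529322 16.4667
```

View pics/t_after.png

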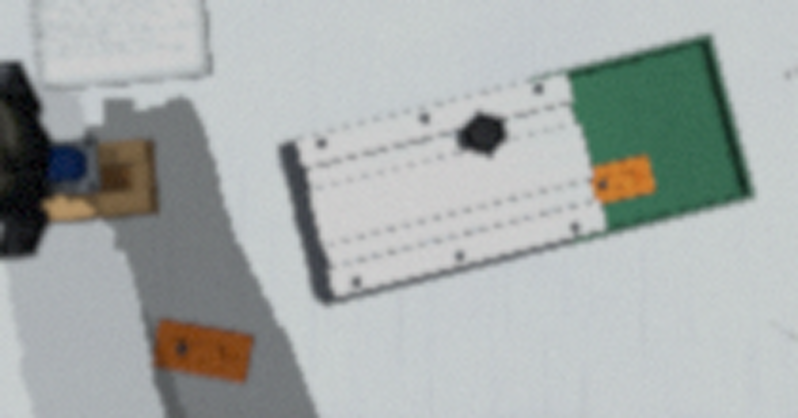

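View pics/w_over2.png

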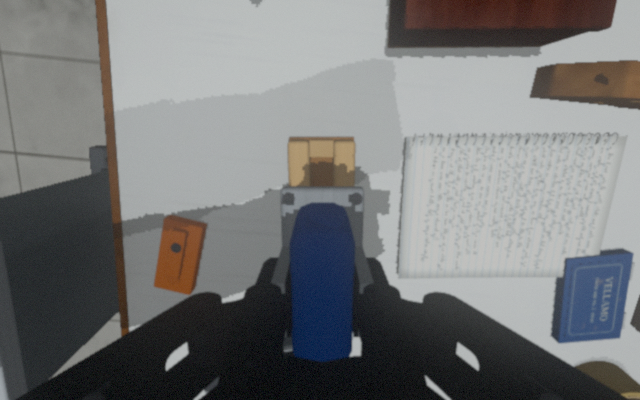

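The shoe now lies in the tray at crop (625,178) and the slot is empty. Next I'll lower the scraper into the cradle.

```bash
python3 - <<'E'
from h import *
t=[.5124,.2680]
r.servo_line([*t,.085],max_speed=.12); r.pause(.1); s=r.state();print(s["tcp_pos"])
h=r.servo_line([*t,.0445],max_speed=.05,max_force=8)
s=r.state();print(h,s["tcp_pos"],s["force"],s["width"],s["t"])
E
```

```text
[0.51318259 0.26828658 0.08606225]
True [0.51165698 0.26769305 0.0463662 ] [-0.03996122 -0.57100791  4.16568429] 0.02309992577200636 18.4167
```

Contact came at z 0.0464, the same as the parked height, so the scraper is fully down. I'll release, retreat, and look.

```bash
python3 - <<'E'
from h import *
r.gripper_open(); r.pause(.2)
p=r.state()["tcp_pos"]
r.servo_line([p[0],p[1],.16],max_speed=.12)
r.move_pose([.511,.263,.24],down(.1)); r.pause(.2)
d=imaging.get_image("wrist"); save(d,"pics/w_end.png")
cv2.imwrite("pics/w_endc.png",cv2.resize(d["pixels"][115:225,270:375,::-1],None,fx=5,fy=5,interpolation=cv2.INTER_CUBIC)); np.save("w_end.npy",d,allow_pickle=True)
r.move_pose([.40,-.30,.30],down(.0)); r.pause(.1)
d=imaging.get_image("top"); save(d,"pics/t_end.png")
d=imaging.get_image("scene"); cv2.imwrite("pics/s_end.png",cv2.resize(d["pixels"][150:290,200:400,::-1],None,fx=4,fy=4,interpolation=cv2.INTER_CUBIC))
s=r.state();print(s["t"],s["force"],s["width"])
E
```

```text
23.2833 [-0.72402525  0.14420811 -0.09316708] 0.08571688229876574
```

View pics/w_endc.png

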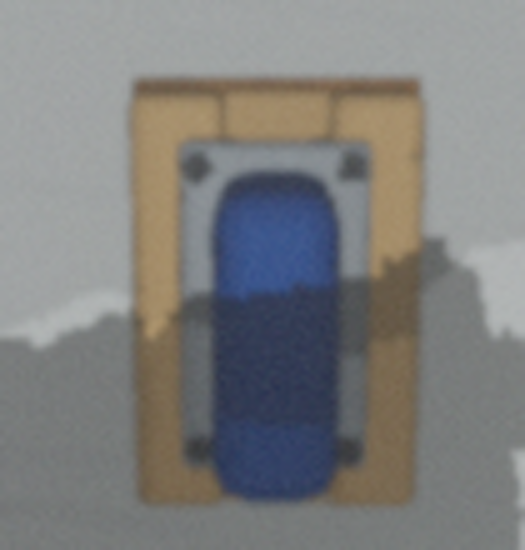

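View pics/t_end.png

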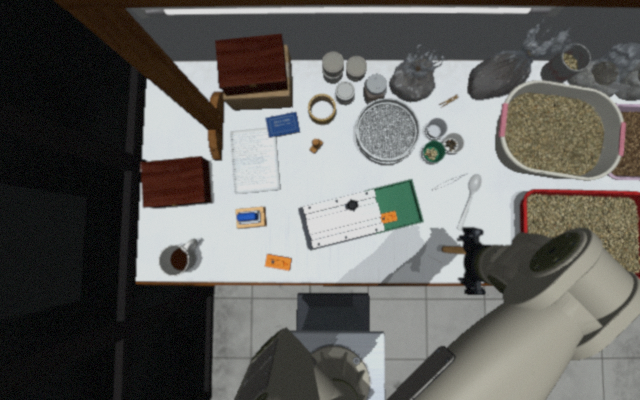

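View pics/s_end.png

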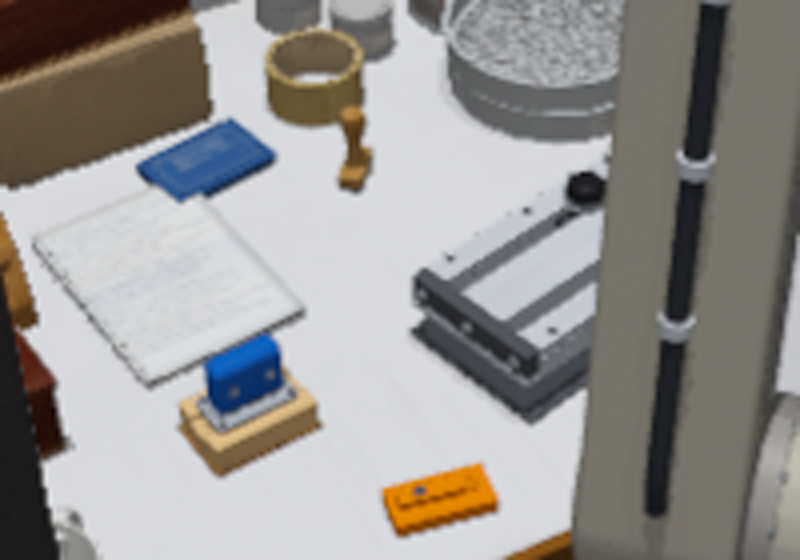

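The final pictures show:
- The scraper is upright in the cradle with its flange flat, in the same place as at the start.
- The shoe is in the tray at top (389,217).
- The mug, stamp and brush have not moved.
- The gripper is clear of everything.

Handing in.

```bash
python3 - <<'E'
from rig import r
r.hand_in()
E
```

```text
the job is handed in; nothing more can be done
```

The job is done and handed in, at about 23 s of the 64 s allowed. I took the scraper from its cradle and seated its fin in the near slot (plate x = -32 mm) behind the orange shoe. I pushed the shoe out of the open end and it dropped into the green tray. Then I put the scraper back.

**Last checks**
- **Shoe:** the top view shows it lying in the tray at pixel (389,217), and the slot is empty. The loose orange piece on the desk was the decoy, and I left it alone.
- **Scraper:** it made contact going into the cradle at TCP height 0.0464 m, against 0.0463 m when I gripped it there. The pictures show it upright with the flange flat on the cradle.
- **Bystanders and forces:** the mug, stamp and clamp are where they were. The arm partly hides the brush in the last top view, but I never went near it. The pushes met no noticeable resistance, and the highest force I read back was about 5 N.

**Disagreements**
- The top and wrist cameras differed by 2–5 mm on plate and cradle positions. I used the wrist camera, which matched the given sizes more closely for the plate outline, slots and scraper.
- The cradle's top measured 60 x 89 mm in the wrist view instead of 64 x 94 mm. I put this down to bevelled edges; its centre still agreed with the scraper's to within 1 mm.

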